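# Move a wet-painted cover plate to the drying rack with a lifter

### The job

The red cover plate on the white spraying board is freshly painted, so the robot itself must not touch it: take the lifter by its wooden handle, slide the blade under the plate (it may run up against the wooden fence) and lift it clear of the board. Without tipping it, carry it to the drying rack and lower it so that it rests flat, centred and square across the two yellow rails while the blade goes down between them, then draw the blade out. Finally lay the lifter back flat along the middle of the black rubber mat and let go, leaving the spray can, paint tin, bottle and box that stand around undisturbed.

Things in the scene. Friction and masses are not known exactly. Their poses are not given: they have to be found in the camera images.
- plate: Loose wet-painted red sheet-metal plate, 0.07-0.14 kg: flat part 72 (its x) x 104 (y) x 3 mm, all edges turned up and out at 30 deg, 91 x 123 mm overall. The edge's underside rises to 5.5 mm (rim top 8 mm) so a blade enters; pushed, it slides to the fence, then rides up onto the blade. Origin: centre of the flat underside. Its x starts within 0.08 rad of the board's x.
- lifter: Loose cranked spatula, 190 mm long, 0.12 kg. Flat steel blade 90 x 58 x 2 mm at x +5 to +95 mm. A 10 mm round neck (x -9 to +15) rises to a straight wooden handle parallel to the blade: x -95 to -3 mm, 22 wide, 24 tall, centre line 45 mm above the blade's underside. Origin: mid-length, level with the blade's underside; x from handle to blade, z up. Centre of mass at x about +20 mm.
- lifter_grip (a point): Grip point on the lifter's handle: on the handle's centre line, 45 mm above the blade's underside, 120 mm behind the blade's front edge (x = -25 mm).
- blade_mid (a point): Point on the top face of the lifter's blade, on its centre line, 35 mm behind the front edge.
- blade_tip (a point): Middle of the front edge of the lifter's blade, at its underside (x = +95 mm). The edge is square and 2 mm thick.
- board: Fixed white board, 12 mm thick, x -103 to +62 mm, 170 mm wide (y, centred). A wooden fence crosses its far (+x) end, square to x: inner face at x = +46 mm, top 24 mm above the table; the other sides are open. Origin: on the table under where the plate's centre is when it lies square against the fence, midway across. The plate starts 5 to 22 mm short of the fence.
- rack: Fixed drying rack: dark base 130 x 130 x 6 mm, two yellow rails along its x, each 110 long, 14 wide, tops 31 mm above the table, inner faces at y = -37 and +37 mm; the gap is open at both ends. Origin: on the table under the middle of the gap; +x points away from the robot. The plate belongs with its centre over the origin, longer side across the rails, underside at 31 mm.
- mat: Fixed black rubber mat 220 mm (x) by 110 mm (y), 4 mm thick, where the lifter lies. Origin: centre of its underside; the lifter starts on it with its x within 0.15 rad of the mat's x, blade towards +x.
- spraycan: Bystander: white and blue spray can, 56 mm diameter, 190 mm tall, standing beyond the work. Origin: centre of its foot.
- painttin: Bystander: paint tin with a red band, 72 mm diameter, 85 mm tall, standing beyond the work. Origin: centre of its foot.
- gluebottle: Bystander: green glue bottle with yellow label and orange cap, 40 mm diameter, 90 mm tall, standing between robot and work. Origin: centre of its foot.
- partsbox: Bystander: small cardboard box 38 x 38 x 55 mm tall, standing between robot and work. Origin: centre of its underside.
Mind the look-alikes: they are no part of the job. Leave any green look-alike of the lifter alone.

How it is judged:
On the way, in this order (a step that is already met when the one before it is completed fails the run):
1. the plate is lifted clear of the board (underside over 45 mm above the table), lying on the lifter's blade (height (world z) of plate above 0.045 m and contact force between lifter and plate above 0.2 N and distance between blade_mid and plate below 0.05 m), for 0.2 s.
2. the plate has been set down on the rack's two rails with the lifter's blade still under it (z of plate in the frame of rack between 0.028 and 0.035 m and y of plate in the frame of rack between -0.013 and 0.013 m and x of plate in the frame of rack between -0.02 and 0.02 m and contact force between plate and rack above 0.2 N and horizontal distance between blade_mid and plate below 0.05 m and angle between plate's own z axis and vertical below 0.1 rad), for 0.1 s.
At the end, for the whole second after the job is handed in: Plate flat (tilt < 0.06 rad) on both rails, centre within 20 mm along and 13 mm across of the rack's, square within 0.14 rad, clear of the lifter. Lifter flat on the mat, middle within 40 mm along and 35 mm across of the mat's, aligned within 0.3 rad, let go. Both at rest (z of plate in the frame of rack between 0.028 and 0.035 m and y of plate in the frame of rack between -0.013 and 0.013 m and x of plate in the frame of rack between -0.02 and 0.02 m and angle between plate's own z axis and vertical below 0.06 rad and angle between the x axis of plate and the x axis of rack, either way round below 0.14 rad and linear speed of each of plate, lifter below 0.02 m/s and contact force between lifter and plate below 0.05 N and x of lifter in the frame of mat between -0.04 and 0.04 m and y of lifter in the frame of mat between -0.035 and 0.035 m and z of lifter in the frame of mat below 0.01 m and angle between lifter's own z axis and vertical below 0.08 rad and angle between the x axis of lifter and the x axis of mat, either way round below 0.3 rad and contact force between the fingers and lifter below 0.05 N); the robot touches nothing.
It fails at once if the robot touches the wet plate (contact force between any of the fingers, the arm and plate above 0.3 N).
It fails at once if the plate is tipped by more than 0.5 rad (angle between plate's own z axis and vertical above 0.5 rad).
It fails at once if the plate is dropped below the level of the board (height (world z) of plate below 0.007 m).
It fails at once if a bystander (can, tin, bottle or box) is moved by more than 20 mm or tipped by more than 0.3 rad (distance of any of spraycan, painttin, gluebottle, partsbox from where it was at the start of the episode above 0.02 m or angle between any of spraycan, painttin, gluebottle, partsbox's own z axis and vertical above 0.3 rad).
It also fails if it takes over 66 s, if anything falls off the work surface, if the arm or the gripper's body presses on something with over 40 N, if the wrist force passes 120 N, or if a joint passes its speed limit or range.

### The arm

A 6-joint arm with a two-finger parallel gripper is mounted at the origin on the work surface. World frame = base frame: x ahead of the robot, y to its left, z up, the work surface at z = 0. Lengths are in m, angles in rad, forces in N, time in s.
With the tool pointing down it reaches from about 0.275 to 0.75 m from the base axis. Payload 10.2 kg.
Tool frame: the origin (TCP) lies on the front face of the gripper's body, between the roots of the fingers; the fingertips stand 73 mm ahead of it and the grasp point (between the pads) lies 54 mm ahead of it; x points along the fingers, y is the direction in which the jaws open and shut, and the axes are right-handed (so a half turn about x gives the same grasp; the last joint's range is limited). The gripper opens to 85 mm and grips with 20 to 120 N. Pads are 22 mm wide; open, the fingers measure 114 mm over their backs; the gripper's body (76 mm by 85 mm) begins 54 mm behind the grasp point. The pads swing forward as they close: fully open they stand 13 mm farther back than shut.
Start: joints at [1.018, 0.313, 1.498, -0, 1.331, -0.223], TCP at [0.17, 0.497, 0.304] pointing down, gripper open.
Joint ranges: [-2.94, 2.94], [-0.97, 2.17], [0.19, 2.56], [-1.23, 4.37], [0.02, 3.11], [-2.88, 2.88]. Speed limits (rad/s): [2.39, 2.39, 3.01, 3.14, 3.14, 3.14].

### API

Orientations are given as [roll, pitch, yaw] about the fixed x, y, z axes, in that order (R = Rz(yaw) Ry(pitch) Rx(roll)).
In Python, from plant import robot gives the robot as it stands. The module is installed in compiled form; this text tells all that it offers.
- The arm moves only by the shell command python3 -m inch 'ROWS'. ROWS is JSON, a list of rows, each a list of 3 entries, a list of its own where there are three numbers: the shift along the tool's x, y, z in mm, then the turn about the tool's x in degrees, then the opening, from 0 (shut) to 1 (fully open). In form: [[[tx, ty, tz], turn, gripper], ...]. A call has 1 to 20 rows; each row is the pose to reach, as a shift and turn from the pose commanded when the call began, along the tool's axes at that moment; what a row does not reach only later rows make up. A row lasts 1/8 s, in which the tool goes at most 62.5 mm and 10.7 degrees, less where a joint would pass 70% of its speed; a pose out of reach is approached as far as the arm can. A call with a gripper value outside its range is refused whole. The fingers move at their own pace and stop on an object; the grip force is fixed at half the most. Time passes only in rows, so rows that repeat a pose let the fingers close. It gives the time, the measured TCP pose, the force and the opening at its end, in the units of the state.
- robot.state(): the state, without advancing time (a new reading comes with each control period).
- robot.camera(name): name is "scene" or "top" or "wrist"; returns the picture (480x640x3 uint8, blue, green, red); there is no depth.
- robot.camera_info(name): a dict with "fx", "fy", "cx", "cy" (pixels), "view" (4x4, takes a point from world to camera coordinates). Camera axes: x right, y up, looking along -z (the intrinsics and any distortion apply to the point x, -y, -z); pixel columns grow to the right and rows downward; lengths in m; the calibration is good to about 2 mm. A picture is of the moment at which its call begins: read the wrist's pose just before it. camera_info takes no time and is no camera call; for the wrist camera it gives the pose at the moment of the call.
- robot.finish_job(): hands the job in, once; it reports no verdict.
The state is a dict: "clock": time; "q": joint angles; "dq": joint speeds; "effort": joint torques, N m; "eef_pos": TCP position; "tcp_rot": TCP orientation; "wrist_force": force on the tool from outside, world axes, zero at the start; "ft_torque": the same for the moment, N m; "opening": finger opening in m.
Only numpy, scipy, OpenCV 4.12 (cv2) and the standard library are available. Lean on these libraries where they do the work, as an engineer would, in place of code of your own. Each camera call takes 0.05 s, during which the arm holds its last target. There are 200 camera calls.

## Working session

There is one attempt and no reset: what is moved stays moved. The work goes in short steps, Python scripts to look and compute and a shell command to move; the robot and the scene stay as the last step left them, time stands still between calls to the robot, and variables do not carry over. Pictures are saved under pics/ and viewed, about 8 in all and at most 12, crops included, and the job is handed in when it is done.

```bash
mkdir -p pics; cat > h.py <<'E'
import numpy as np, cv2
from plant import robot
def grab(n,f):
    ci=robot.camera_info(n); im=robot.camera(n); cv2.imwrite('pics/'+f,im); np.savez('pics/'+f+'.npz',**{k:np.array(ci[k]) for k in('fx','fy','cx','cy','view')}); return im
def load(f):
    return cv2.imread('pics/'+f), dict(np.load('pics/'+f+'.npz'))
def ray(ci,u,v,z):
    V=ci['view'];R=V[:3,:3];o=-R.T@V[:3,3]
    d=R.T@np.array([(u-ci['cx'])/ci['fx'],-(v-ci['cy'])/ci['fy'],-1.])
    return o+d*(z-o[2])/d[2]
def proj(ci,p):
    c=ci['view'][:3,:3]@np.array(p)+ci['view'][:3,3]
    return ci['cx']+ci['fx']*c[0]/-c[2], ci['cy']-ci['fy']*c[1]/-c[2]
E
python3 - <<'E'
from h import *
import numpy as np
for n in('top','scene'):
    grab(n,n+'0.png'); ci=robot.camera_info(n); print(n,{k:v for k,v in ci.items() if k!='view'}, np.round(ci['view'],3).tolist())
print(robot.state())
E
```

```text
top {'fx': 492.94141424069096, 'fy': 492.94141424069096, 'cx': 317.0371499834525, 'cy': 241.5484733234917} [[-0.004, -1.0, -0.001, 0.014], [0.993, -0.004, 0.12, -0.519], [-0.12, -0.001, 0.993, -0.905], [0.0, 0.0, 0.0, 1.0]]
scene {'fx': 493.13573232210064, 'fy': 493.13573232210064, 'cx': 317.7993866663864, 'cy': 237.29044031540454} [[0.516, 0.857, -0.008, -0.244], [-0.71, 0.432, 0.556, 0.332], [0.48, -0.281, 0.831, -1.448], [0.0, 0.0, 0.0, 1.0]]
{'clock': 0.1, 'q': array([ 1.01760715e+00,  3.13381612e-01,  1.49832935e+00,  1.37864012e-05,
        1.33097205e+00, -2.23359601e-01]), 'dq': array([-0.00060536, -0.00146151, -0.0016122 ,  0.00285651, -0.00293419,
       -0.00054442]), 'effort': array([ 3.21070220e-03, -4.12902761e+01, -2.60139978e+01, -9.61944193e-05,
        3.05697613e-03, -3.03179229e-05]), 'eef_pos': array([0.1699551 , 0.49658849, 0.30341057]), 'tcp_rot': array([-1.80643412,  1.56970589, -2.13626698]), 'wrist_force': array([0.84025422, 0.85656285, 0.55331111]), 'ft_torque': array([-0.02306683, -0.02205775, -0.02040575]), 'opening': 0.08518165006345751}
```

View pics/top0.png

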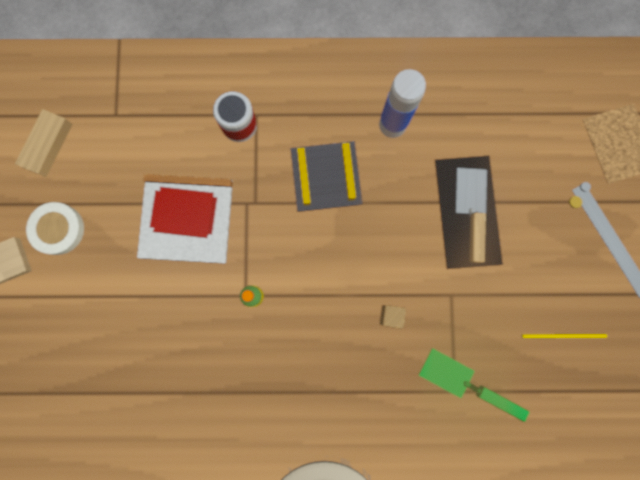

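View pics/scene0.png

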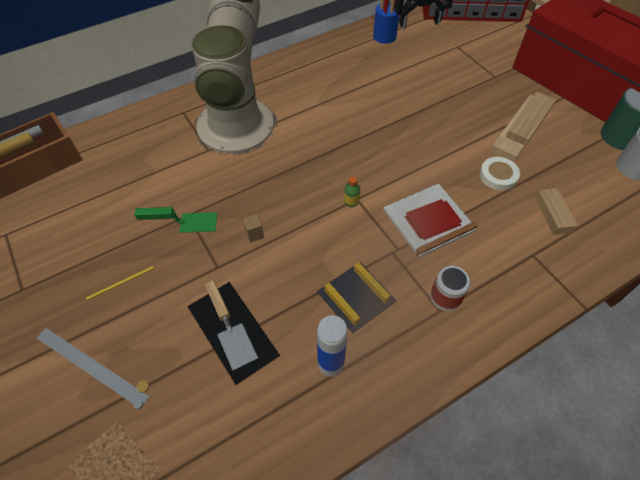

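The top view shows these objects:
- The plate is at (184,212) on the white board, with the fence on its far side at row 181.
- The rack is at (327,176) and the mat at (469,212).
- The lifter candidates are the steel and wood one on the mat at (473,215) and the green one at (470,385). The steel and wood one fits the description; I'll confirm it with a crop.

```bash
cat > meas.py <<'E'
from h import *
def blob(mask,roi,k=3):
    m=np.zeros_like(mask);x0,y0,x1,y1=roi;m[y0:y1,x0:x1]=mask[y0:y1,x0:x1]
    m=cv2.morphologyEx(m,cv2.MORPH_CLOSE,np.ones((k,k),np.uint8))
    c=max(cv2.findContours(m,cv2.RETR_EXTERNAL,cv2.CHAIN_APPROX_NONE)[0],key=cv2.contourArea)
    return c.reshape(-1,2)
def rect(ci,c,z):
    w=np.array([ray(ci,u,v,z)[:2]*1000 for u,v in c]).astype(np.float32)
    (cx,cy),(a,b),t=cv2.minAreaRect(w)
    return [round(float(x),1) for x in(cx,cy,a,b,t)]
def masks(im):
    h,s,v=cv2.split(cv2.cvtColor(im,cv2.COLOR_BGR2HSV)); B=lambda x:(x*255).astype(np.uint8)
    return dict(red=B(((h<6)|(h>174))&(s>190)&(v>90)),white=B((s<50)&(v>140)),grey=B((s<70)&(v>90)),yellow=B((h>21)&(h<32)&(s>180)&(v>120)),dark=B((v<85)),black=B(v<50),wood=B((h>8)&(h<25)&(s>60)&(v>120)))
E
python3 - <<'E'
from meas import *
for f,R in (('top0.png',dict(plate=('red',(130,175,240,255),.020),board=('white',(130,175,240,270),.012),railL=('yellow',(285,135,325,215),.031),railR=('yellow',(330,135,370,215),.031),rack=('dark',(285,135,370,215),.006),mat=('black',(425,145,510,275),.004),blade=('grey',(445,160,495,214),.006),handle=('wood',(467,205,490,265),.061))),
 ('scene0.png',dict(plate=('red',(400,195,470,240),.020),board=('white',(380,180,480,250),.012),railL=('yellow',(350,255,395,310),.031),railR=('yellow',(315,275,362,330),.031),blade=('grey',(215,322,262,372),.006),handle=('wood',(200,275,232,320),.061)))):
    im,ci=load(f); M=masks(im)
    for n,(m,roi,z) in R.items():
        print(f,n,rect(ci,blob(M[m],roi),z))
im,ci=load('top0.png')
for n,u,v,z in(('can top',408,86,.19),('tin top',234,108,.085),('bottle cap',248,296,.09),('box top',396,317,.055)): print(n,ray(ci,u,v,z).round(3))
im2,_=load('scene0.png')
A=cv2.resize(im[140:280,420:520],None,fx=4,fy=4,interpolation=2);B=cv2.resize(im[150:280,110:250],(0,0),fx=2.8,fy=2.8,interpolation=2)
C=np.zeros((560,400+392,3),np.uint8);C[:,:400]=A;C[:364,400:]=B;cv2.imwrite('pics/crop1.png',C)
E
```

```text
top0.png plate [579.0, 272.1, 113.6, 82.8, 83.2]
top0.png board [560.6, 270.5, 172.9, 151.6, 86.3]
top0.png railL [647.5, 38.4, 110.5, 13.2, 6.3]
top0.png railR [656.8, -48.5, 110.1, 14.3, 6.1]
top0.png rack [630.1, -32.2, 17.8, 16.1, 89.8]
top0.png mat [637.8, -237.5, 0.0, 0.0, 0.0]
top0.png blade [622.4, -291.8, 62.9, 93.2, 87.4]
top0.png handle [521.6, -284.5, 25.6, 92.0, 86.0]
scene0.png plate [601.1, 317.2, 31.6, 74.4, 57.7]
scene0.png board [560.1, 269.1, 170.3, 145.0, 86.2]
scene0.png railL [600.2, 24.2, 0.0, 0.0, 0.0]
scene0.png railR [637.9, -56.0, 60.8, 15.0, 6.5]
scene0.png blade [615.9, -293.0, 57.7, 102.8, 86.3]
scene0.png handle [515.4, -289.0, 69.8, 99.1, 58.7]
can top [ 0.755 -0.137  0.19 ]
tin top [0.761 0.165 0.085]
bottle cap [0.416 0.134 0.09 ]
box top [ 0.377 -0.13   0.055]
```

View pics/crop1.png

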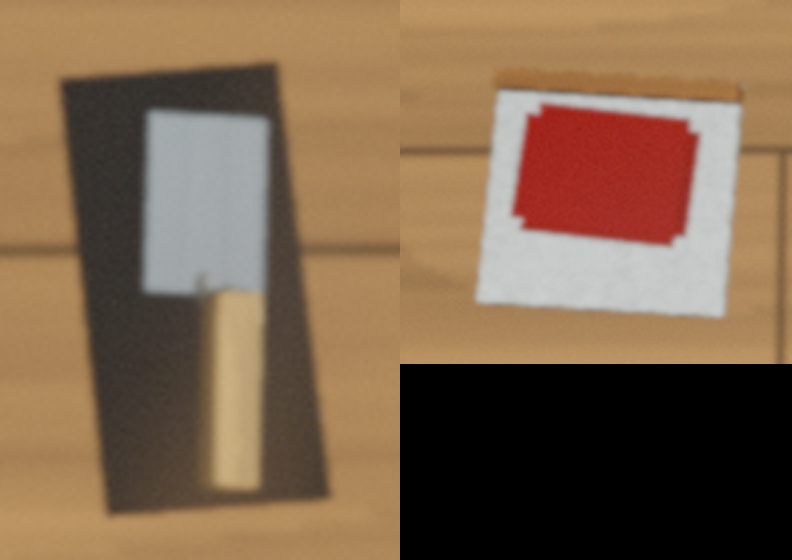

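The crop confirms the lifter: steel blade, wooden handle, lying on the black mat. The red plate lies on the board about 10 mm short of the fence. Next I'll measure the mat and work out the tool axes.

```bash
cat >> h.py <<'E'
from scipy.spatial.transform import Rotation as Ro
def T():
    s=robot.state(); return s['eef_pos']*1000, Ro.from_euler('xyz',s['tcp_rot']).as_matrix(), s
def togo(target,yaw=None):
    """target TCP xyz mm; yaw (deg) of lifter axis, jaws across it"""
    p,R,s=T(); d=R.T@(np.array(target)-p); print('shift',d.round(1),end=' ')
    if yaw is not None:
        a=np.degrees(np.arctan2(R[1,1],R[0,1])); w=(yaw+90-a+90)%180-90
        # turn about tool x: positive turn = rotation about R[:,0] (down => minus world z)
        print('turn',round(float(-w if R[2,0]<0 else w),2),end=' ')
    print('t',round(s['clock'],2),'p',p.round(1),'q6',round(s['q'][5],2),'F',s['wrist_force'].round(1),'op',round(s['opening']*1000,1))
E
python3 - <<'E'
from meas import *
im,ci=load('top0.png')
g=cv2.cvtColor(im,cv2.COLOR_BGR2HSV)[:,:,2]
s=im[240,455];print(s,im[170,448],im[180,320])
h,ss,v=cv2.split(cv2.cvtColor(im,cv2.COLOR_BGR2HSV))
m=((v<95)&(ss<90)).astype(np.uint8)*255
for n,roi,z in(('mat',(425,145,510,275),.004),('rack',(285,135,370,215),.006)):
    print(n,rect(ci,cv2.convexHull(blob(m,roi)).reshape(-1,2),z))
p,R,_=T();print(R.round(3))
togo((420,290,300),-3.7); togo((545,-286,200),-4)
E
```

```text
[47 55 64] [49 51 55] [89 86 86]
mat [581.9, -284.1, 214.0, 105.1, 4.4]
rack [652.5, -4.9, 125.0, 124.3, 6.1]
[[-0.001  0.324  0.946]
 [-0.001  0.946 -0.324]
 [-1.    -0.001 -0.   ]]
shift [   3.5 -114.5  303.5] turn -15.2 t 0.1 p [170.  496.6 303.4] q6 -0.22 F [0.8 0.9 0.6] op 85.2
shift [ 103.9 -618.8  608.3] turn -14.9 t 0.1 p [170.  496.6 303.4] q6 -0.22 F [0.8 0.9 0.6] op 85.2
```

```bash
python3 -m inch '[[[2,-57,150],-8,1],[[3.5,-114,303],-15.2,1],[[3.5,-114,303],-15.2,1],[[3.5,-114,303],-15.2,1],[[3.5,-114,303],-15.2,1],[[3.5,-114,303],-15.2,1],[[3.5,-114,303],-15.2,1],[[3.5,-114,303],-15.2,1],[[3.5,-114,303],-15.2,1]]'; python3 - <<'E'
from h import *
togo((545,-286,250),-4); togo((652,-5,300),6)
ci=robot.camera_info('wrist'); print(proj(ci,(.579,.272,.02)),proj(ci,(.652,-.005,.03)),proj(ci,(.509,.274,.02)), (-ci['view'][:3,:3].T@ci['view'][:3,3]).round(3))
grab('wrist','w1.png')
E
```

```text
clock: 1.23
eef_pos: [0.4189, 0.2916, 0.3005]
tcp_rot: [1.797, 1.571, 1.735]
wrist_force: [-0.2, -0.7, 1.0]
opening: 0.0858
shift [  50.4 -568.6  162. ] turn 0.41 t 1.23 p [418.9 291.6 300.5] q6 -1.13 F [-0.2 -0.7  1. ] op 85.8
shift [   0.5 -281.4  251.2] turn -9.59 t 1.23 p [418.9 291.6 300.5] q6 -1.13 F [-0.2 -0.7  1. ] op 85.8
(np.float64(309.4321719405816), np.float64(369.38729019648355)) (np.float64(39.28626090283467), np.float64(453.43556529018645)) (np.float64(306.2879655948263), np.float64(302.9831456618369)) [0.347 0.296 0.372]
```

View pics/w1.png

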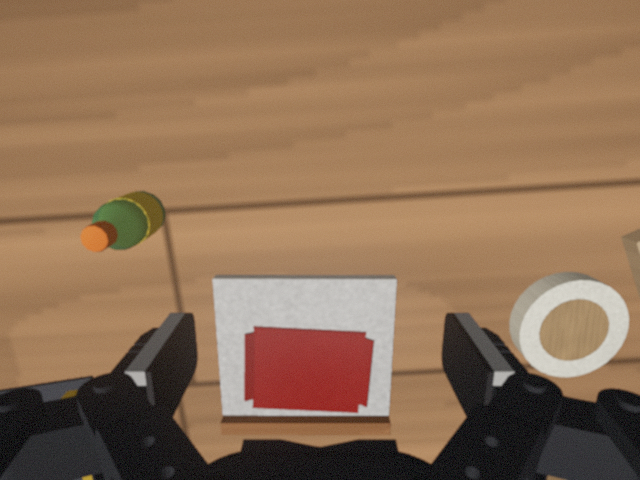

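```bash
python3 - <<'E'
from meas import *
im,ci=load('w1.png'); print(ci['fx'])
M=masks(im)
h,s,v=cv2.split(cv2.cvtColor(im,cv2.COLOR_BGR2HSV))
m=(((h<6)|(h>174))&(s>150)&(v>90)).astype(np.uint8)*255
c=blob(m,(215,300,395,420)); print('plate',rect(ci,c,.020),c.min(0),c.max(0))
b=blob(M['white'],(205,265,405,425),9); b=cv2.convexHull(b).reshape(-1,2)
print('board',rect(ci,b,.012))
im,ci=load('top0.png'); h,s,v=cv2.split(cv2.cvtColor(im,cv2.COLOR_BGR2HSV))
m=(((h<8)|(h>172))&(s>130)&(v>70)).astype(np.uint8)*255
print('plate top',rect(ci,blob(m,(130,185,240,255)),.020))
E
```

```text
417.7843271413887
plate [580.5, 270.0, 118.9, 87.6, 83.3] [246 328] [371 411]
board [562.5, 268.4, 171.1, 150.4, 86.4]
plate top [578.9, 271.9, 117.2, 86.5, 83.2]
```

```bash
python3 -m inch '[[[0,-569,57],0.4,1],[[0,-569,57],0.4,1],[[0,-569,57],0.4,1],[[0,-569,57],0.4,1],[[0,-569,57],0.4,1],[[0,-569,57],0.4,1],[[0,-569,57],0.4,1],[[0,-569,57],0.4,1],[[0,-569,57],0.4,1],[[0,-569,57],0.4,1],[[0,-569,57],0.4,1],[[0,-569,57],0.4,1],[[0,-569,57],0.4,1]]'; python3 - <<'E'
from meas import *
togo((545,-286,250),-4)
im=grab('wrist','w2.png'); im,ci=load('w2.png')
print(proj(ci,(.5455,-.2862,.061)))
E
```

```text
clock: 2.9
eef_pos: [0.4402, -0.2796, 0.3007]
tcp_rot: [-0.53, 1.57, -0.6]
wrist_force: [-0.1, -1.1, -0.9]
opening: 0.0854
shift [ 50.7   0.9 104.9] turn -0.0 t 2.9 p [ 440.2 -279.6  300.7] q6 -2.29 F [-0.1 -1.1 -0.9] op 85.4
(np.float64(320.2592892389411), np.float64(339.5957342976384))
```

View pics/w2.png

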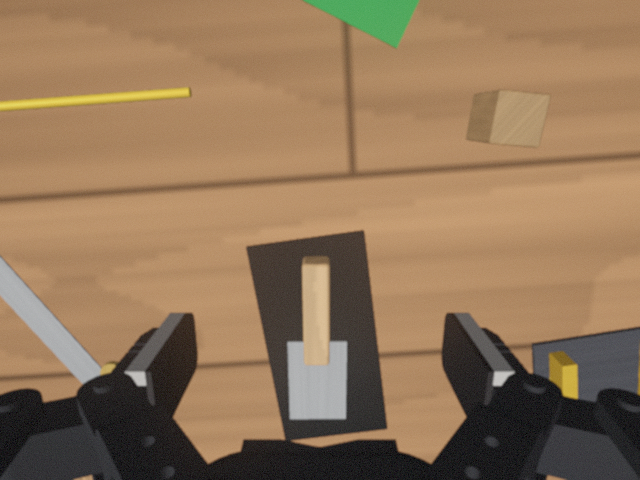

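The wrist view shows the lifter's handle top from (316,262) to (316,363) and its blade from row 342 to 418. I'll measure the axis from these.

```bash
python3 - <<'E'
from meas import *
im,ci=load('w2.png')
h,s,v=cv2.split(cv2.cvtColor(im,cv2.COLOR_BGR2HSV))
m=((h>8)&(h<28)&(s>50)&(v>100)).astype(np.uint8)*255
c=blob(m,(290,266,345,375),3); print('handle',rect(ci,c,.061),c.min(0),c.max(0))
m=((s<60)&(v>100)).astype(np.uint8)*255
c=blob(m,(275,366,360,430),3); print('blade front',rect(ci,c,.006))
m=((v<75)&(s<110)).astype(np.uint8)*255
c=blob(m,(240,225,395,445),3); print('mat',rect(ci,cv2.convexHull(c).reshape(-1,2),.004))
E
```

```text
handle [524.3, -288.5, 23.4, 88.7, 86.5] [301 266] [330 364]
blade front [638.0, -295.7, 59.9, 63.5, 86.0]
mat [588.1, -309.9, 225.6, 152.7, 4.0]
```

```bash
python3 -m inch '[[[60,-1,55],0,1],[[110,-1,107],0,1],[[120,-1,107],0,1],[[160,-1,107],0,1],[[180,-1,107],0,1],[[197,-1,107],0,1],[[197,-1,107],0,1],[[197,-1,107],0,1],[[197,-1,107],0,0],[[197,-1,107],0,0],[[197,-1,107],0,0],[[197,-1,107],0,0],[[197,-1,107],0,0],[[197,-1,107],0,0],[[197,-1,107],0,0]]'; python3 - <<'E'
from h import *
togo((547,-288,103),-4)
E
```

```text
clock: 4.82
eef_pos: [0.5467, -0.2894, 0.1037]
tcp_rot: [-0.799, 1.571, -0.87]
wrist_force: [-1.9, 2.0, 5.2]
opening: 0.0213
shift [0.7 1.4 0.2] turn -0.1 t 4.83 p [ 546.7 -289.4  103.7] q6 -2.18 F [-1.9  2.   5.2] op 21.3
```

```bash
python3 -m inch '[[[-15,0,0],0,0],[[-45,0,-10],0,0],[[-80,0,-40],0,0],[[-120,20,-80],0,0],[[-140,60,-120],0,0],[[-140,105,-150],0,0],[[-140,150,-180],0,0],[[-140,195,-190],0,0],[[-140,240,-196],-0.4,0],[[-140,285,-196],-0.4,0],[[-140,330,-196],-0.4,0],[[-140,375,-196],-0.4,0],[[-140,420,-196],-0.4,0],[[-140,465,-196],-0.4,0],[[-140,510,-196],-0.4,0],[[-140,545,-196],-0.4,0],[[-140,558,-196],-0.4,0],[[-140,560,-196],-0.4,0],[[-140,560,-196],-0.4,0],[[-140,560,-196],-0.4,0]]'; python3 - <<'E'
from h import *
togo((390.6,283,244),-3.65)
grab('top','t2.png'); grab('wrist','w3.png')
a=cv2.imread('pics/t2.png')[60:360,80:330]; b=cv2.imread('pics/w3.png')
C=np.zeros((600,800,3),np.uint8);C[:480,:400]=cv2.resize(a,(400,480));C[:300,400:]=cv2.resize(b,(400,300));cv2.imwrite('pics/c3.png',C)
E
```

```text
clock: 7.32
eef_pos: [0.3913, 0.2824, 0.2435]
tcp_rot: [-0.675, 1.571, -0.741]
wrist_force: [-0.0, -0.6, -0.0]
opening: 0.0213
shift [-0.5  0.6 -0.7] turn -0.11 t 7.33 p [391.3 282.4 243.5] q6 -1.12 F [-0.  -0.6 -0. ] op 21.3
```

View pics/c3.png

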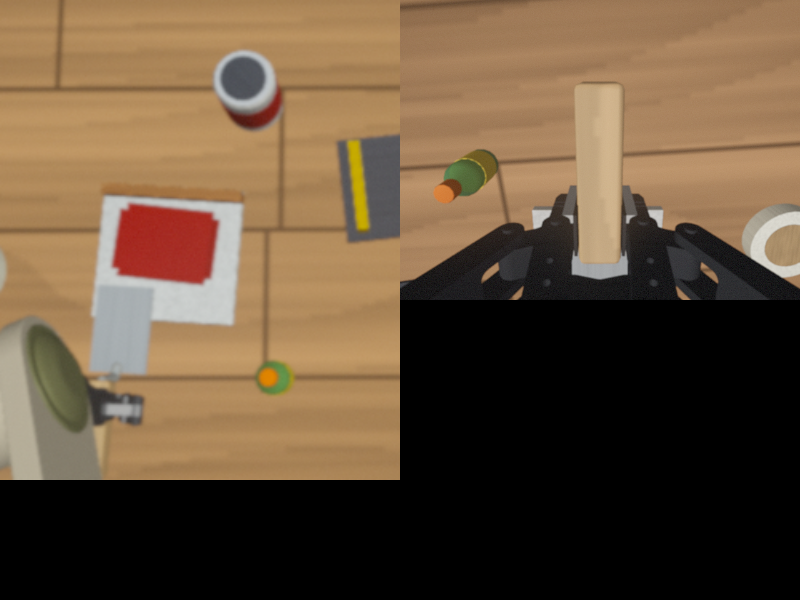

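```bash
python3 - <<'E'
from meas import *
im,ci=load('t2.png')
print(im[255,157],im[250,200],im[280,157])
p,R,s=T(); zt=(p[2]-99.7+2)/1000
h,ss,v=cv2.split(cv2.cvtColor(cv2.medianBlur(im,5),cv2.COLOR_BGR2HSV))
d=np.abs(v.astype(int)-int(v[265,157]))
m=((d<18)&(ss<75)).astype(np.uint8)*255
c=blob(m,(128,225,185,300),3); print(rect(ci,c,zt),zt,c.min(0),c.max(0))
# near-edge line fits: left/right edges in world
w=np.array([ray(ci,u,vv,zt)[:2]*1000 for u,vv in c]); 
a=np.radians(-3.65); X=np.array([np.cos(a),np.sin(a)]);Y=np.array([-X[1],X[0]])
g=p[:2]; print('blade rel tcp: x',((w-g)@X).min().round(1),((w-g)@X).max().round(1),'y',np.percentile((w-g)@Y,[3,97]).round(1))
E
```

```text
[178 175 168] [205 206 203] [176 174 168]
[474.1, 272.4, 119.8, 78.6, 0.5] 0.1458319135186785 [136 225] [184 297]
blade rel tcp: x 21.5 140.5 y [-38.1  35.3]
```

```bash
python3 - <<'E'
from meas import *
im,ci=load('t2.png'); zt=.1458
p,R,s=T(); g=p[:2]; a=np.radians(-3.65); X=np.array([np.cos(a),np.sin(a)]);Y=np.array([-X[1],X[0]])
f=lambda u,v:[round(float(q),1) for q in((ray(ci,u,v,zt)[:2]*1000-g)@X,(ray(ci,u,v,zt)[:2]*1000-g)@Y)]
bl=im[:,:,0].astype(float)
for r in (262,266,270,274,278,282,286):
    d=np.diff(bl[r,128:190]); L=128+.5+np.argmax(d[:20]); 
    rr=128+.5+30+np.argmin(d[30:]); print(r,L,rr,f(L,r),f(rr,r))
for c in(150,157,164,170):
    d=np.diff(bl[225:262,c]); k=225.5+np.argmin(d); d2=np.diff(bl[262:305,c]);k2=262.5+np.argmin(d2); print(c,k,k2,f(c,k),f(c,k2))
E
```

```text
262 137.5 174.5 [78.5, 32.6] [82.1, -28.6]
266 137.5 173.5 [71.8, 31.9] [75.4, -27.6]
270 137.5 173.5 [65.3, 31.2] [68.8, -28.2]
274 136.5 172.5 [58.6, 32.2] [62.1, -27.2]
278 136.5 172.5 [52.0, 31.5] [55.6, -27.9]
282 135.5 171.5 [45.4, 32.4] [48.9, -26.8]
286 135.5 171.5 [38.8, 31.7] [42.4, -27.5]
150 237.5 292.5 [120.5, 16.0] [29.6, 6.8]
157 238.5 293.5 [119.5, 4.2] [28.7, -4.8]
164 238.5 293.5 [120.2, -7.4] [29.4, -16.3]
170 238.5 294.5 [120.8, -17.4] [28.4, -26.3]
```

```bash
python3 -m inch '[[[40,0,0],0,0],[[80,0,0],0,0],[[115,0,0],0,0],[[126,0,0],0,0],[[128,0,0],0,0],[[128,0,0],0,0],[[128,0,0],0,0]]';  python3 -m inch '[[[1,0,0],0,0],[[2,0,0],0,0],[[2,0,0],0,0]]';  python3 -m inch '[[[1,0,0],0,0],[[1,0,0],0,0]]';python3 -m inch '[[[1,0,0],0,0],[[1,0,0],0,0]]'
```

```text
clock: 8.3
eef_pos: [0.3916, 0.2833, 0.1164]
tcp_rot: [0.437, 1.569, 0.373]
wrist_force: [-0.1, 1.3, -0.5]
opening: 0.021
clock: 8.68
eef_pos: [0.3911, 0.2832, 0.1134]
tcp_rot: [-2.448, 1.571, -2.512]
wrist_force: [-0.4, -0.5, -1.3]
opening: 0.0214
clock: 8.93
eef_pos: [0.3911, 0.2831, 0.1123]
tcp_rot: [-2.684, 1.571, -2.748]
wrist_force: [0.2, 0.3, -1.7]
opening: 0.0213
clock: 9.18
eef_pos: [0.3912, 0.2832, 0.1115]
tcp_rot: [0.323, 1.571, 0.259]
wrist_force: [-0.8, -0.1, 0.8]
opening: 0.0208
```

```bash
python3 -m inch '[[[1,0,0],0,0],[[1,0,0],0,0]]'; python3 -c "
from h import *
for i in range(4): print(robot.state()['wrist_force'].round(1),robot.state()['eef_pos'].round(4))"
```

```text
clock: 9.43
eef_pos: [0.391, 0.2833, 0.1108]
tcp_rot: [0.586, 1.571, 0.522]
wrist_force: [-4.6, -1.1, 6.1]
opening: 0.0211
[-4.6 -1.1  6.1] [0.391  0.2833 0.1108]
[-4.6 -1.1  6.1] [0.391  0.2833 0.1108]
[-4.6 -1.1  6.1] [0.391  0.2833 0.1108]
[-4.6 -1.1  6.1] [0.391  0.2833 0.1108]
```

```bash
python3 -m inch '[[[-1.2,0,0],0,0],[[-1.2,0,7],0,0],[[-1.2,0,14],0,0],[[-1.2,0,21],0,0],[[-1.2,0,28],0,0],[[-1.2,0,34],0,0],[[-1.2,0,40],0,0],[[-1.2,0,46],0,0],[[-1.2,0,52],0,0],[[-1.2,0,58],0,0],[[-1.2,0,64],0,0],[[-1.2,0,70],0,0],[[-1.2,0,75],0,0],[[-1.2,0,75],0,0]]';python3 - <<'E'
from meas import *
a=np.radians(-3.65); X=np.array([np.cos(a),np.sin(a)]);Y=np.array([-X[1],X[0]])
p,R,s=T(); print(p, 'tip board', (p[:2]-[590,267.7])@X+120,(p[:2]-[590,267.7])@Y)
im=grab('top','t3.png');im,ci=load('t3.png')
h,s,v=cv2.split(cv2.cvtColor(im,cv2.COLOR_BGR2HSV))
m=(((h<8)|(h>172))&(s>130)&(v>70)).astype(np.uint8)*255
r=rect(ci,blob(m,(130,185,240,255)),.020);print('plate top',r,(np.array(r[:2])-[590,267.7])@X,(np.array(r[:2])-[590,267.7])@Y)
cv2.imwrite('pics/c4.png',cv2.resize(im[150:300,110:260],None,fx=4,fy=4))
E
```

```text
clock: 11.18
eef_pos: [0.4665, 0.2783, 0.1117]
tcp_rot: [0.248, 1.57, 0.184]
wrist_force: [0.3, 0.5, 3.4]
opening: 0.0214
[466.45542733 278.32485264 111.68340524] tip board -3.9703624916409126 2.73827552261083
plate top [588.6, 272.6, 119.6, 86.7, 89.8] -1.7091012215343238 4.800934598028821
```

View pics/c4.png

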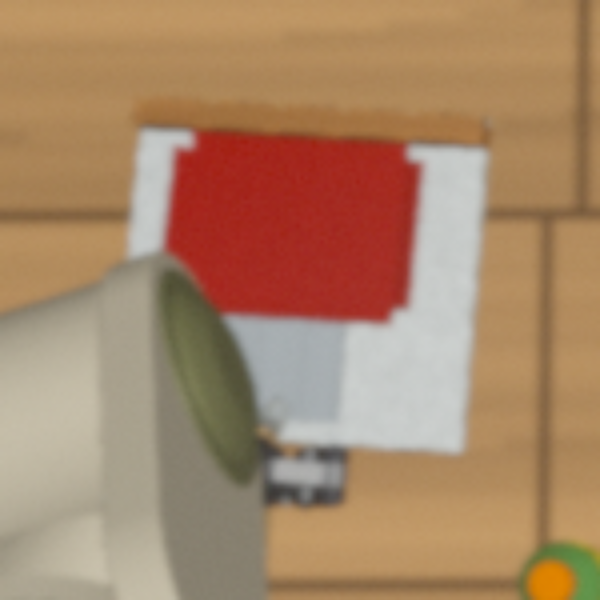

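The view shows the plate square against the fence (edge at crop row 135), with the blade going in under its near rim at crop row 318. I'll continue the push.

```bash
python3 -m inch '[[[0,0,6],0,0],[[0,0,12],0,0],[[0,0,18],0,0],[[0,0,24],0,0],[[0,0,30],0,0],[[0,0,30],0,0]]';python3 -m inch '[[[0,0,4],0,0],[[0,0,8],0,0],[[0,0,12],0,0],[[0,0,12],0,0]]'
```

```text
clock: 11.98
eef_pos: [0.4961, 0.2764, 0.1117]
tcp_rot: [0.63, 1.571, 0.566]
wrist_force: [-2.3, 0.6, 4.5]
opening: 0.0212
clock: 12.48
eef_pos: [0.5075, 0.2757, 0.1117]
tcp_rot: [-2.999, 1.57, -3.063]
wrist_force: [-5.8, -0.0, 6.4]
opening: 0.0213
```

```bash
python3 -m inch '[[[-1,0,0],0,0],[[-2.5,0,0],0,0],[[-4,0,-1],0,0],[[-6,0,-3],0,0],[[-9,0,-5],0,0],[[-13,0,-6],0,0],[[-18,0,-6],0,0],[[-24,0,-6],0,0],[[-32,0,-6],0,0],[[-40,0,-6],0,0],[[-49,0,-6],0,0],[[-58,0,-6],0,0],[[-67,0,-6],0,0],[[-76,0,-6],0,0],[[-84,0,-6],0,0],[[-90,0,-6],0,0],[[-94,0,-6],0,0],[[-95,0,-6],0,0],[[-95,0,-6],0,0]]'; python3 - <<'E'
from meas import *
p,R,s=T(); print(p,R[:,1]); grab('scene','s4.png'); grab('top','t4.png')
a=cv2.imread('pics/s4.png')[80:330,330:580]; b=cv2.imread('pics/t4.png')[120:320,110:310]
C=np.zeros((400,800,3),np.uint8);C[:,:400]=cv2.resize(a,(400,400));C[:,400:]=cv2.resize(b,(400,400));cv2.imwrite('pics/c5.png',C)
E
```

```text
clock: 14.85
eef_pos: [0.5018, 0.276, 0.2064]
tcp_rot: [-2.811, 1.57, -2.875]
wrist_force: [1.0, -0.1, -2.7]
opening: 0.0212
[501.84158233 275.99852299 206.44119295] [ 6.44540072e-02  9.97920671e-01 -1.23698734e-04]
```

View pics/c5.png

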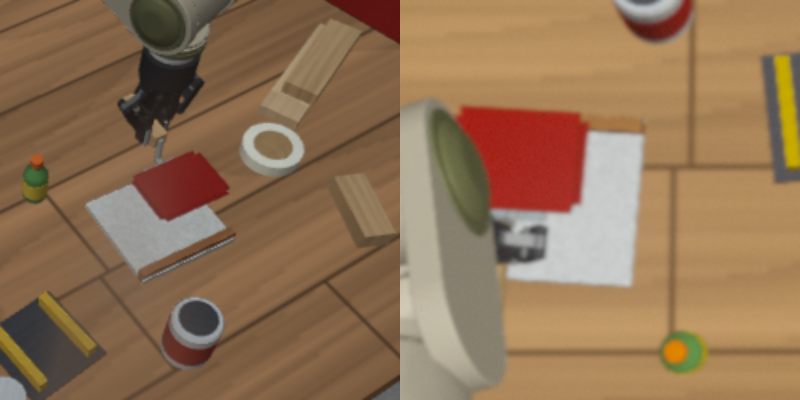

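The plate lies flat on the blade, lifted clear of the board. Next I'll measure its offset from the tool using the visible front, rear and right edges.

```bash
cat > off.py <<'E'
from meas import *
def off(f,p,R,roi,z):
    im,ci=load(f)
    h,s,v=cv2.split(cv2.cvtColor(im,cv2.COLOR_BGR2HSV))
    m=(((h<8)|(h>172))&(s>130)&(v>70)).astype(np.uint8)*255
    c=blob(m,roi); w=np.array([ray(ci,u,vv,z)[:2]*1000 for u,vv in c])-p[:2]
    Y=R[:2,1];X=np.array([Y[1],-Y[0]]); x,y=w@X,w@Y
    print('x',x.min().round(1),x.max().round(1),'mid',((x.min()+x.max())/2).round(1),'y',y.min().round(1),y.max().round(1),'mid from right',(y.min()+60.5).round(1))
    q=y<y.min()+70
    fr=w[(x>x.max()-4)&(y<y.min()+90)&(y>y.min()+15)]; fy=fr@Y;fx=fr@X; print('front slope deg',np.degrees(np.arctan(np.polyfit(fy,fx,1)[0])).round(2))
    rt=w[(y<y.min()+5)&(x>x.min()+15)&(x<x.max()-15)]; print('right slope',np.degrees(np.arctan(np.polyfit(rt@X,rt@Y,1)[0])).round(2))
E
python3 - <<'E'
from off import *
p,R,s=T(); off('t4.png',p,R,(130,160,210,235),.1167)
E
```

```text
x 38.3 125.7 mid 82.0 y -57.4 57.4 mid from right 3.1
front slope deg -0.07
right slope -0.75
```

```bash
python3 -m inch '[[[0,-2,0],0,0],[[0,-6,0],-0.2,0],[[0,-12,0],-0.5,0],[[0,-20,2],-0.8,0],[[0,-30,4],-1.2,0],[[0,-42,6],-1.6,0],[[0,-55,8],-2,0],[[0,-69,10],-2.4,0],[[0,-83,12],-2.8,0],[[0,-97,14],-3.2,0],[[0,-111,16],-3.6,0],[[0,-125,18],-4,0],[[0,-138,20],-4.3,0],[[0,-150,22],-4.6,0],[[0,-160,24],-4.8,0],[[0,-168,26],-4.9,0],[[0,-174,28],-5,0],[[0,-178,29],-5,0],[[0,-180,30],-5,0],[[0,-180,30],-5,0]]'; python3 - <<'E'
from h import *
togo((570.9,-14.8,206.4),6.15)
E
```

```text
clock: 17.45
eef_pos: [0.5203, 0.0945, 0.2066]
tcp_rot: [0.596, 1.571, 0.619]
wrist_force: [-0.2, 1.4, -2.5]
opening: 0.021
shift [   0.2 -110.4   48.1] turn -4.85 t 17.45 p [520.3  94.5 206.6] q6 -1.64 F [-0.2  1.4 -2.5] op 21.0
```

```bash
python3 -m inch '[[[0,-2,1],0,0],[[0,-6,3],-0.3,0],[[0,-12,6],-0.6,0],[[0,-20,10],-1,0],[[0,-30,14],-1.5,0],[[0,-41,18],-2,0],[[0,-52,22],-2.5,0],[[0,-63,26],-3,0],[[0,-74,30],-3.4,0],[[0,-84,35],-3.8,0],[[0,-93,40],-4.2,0],[[0,-100,44],-4.5,0],[[0,-106,46],-4.7,0],[[0,-109,47.5],-4.8,0],[[0,-110.5,48],-4.8,0],[[0,-110.5,48],-4.8,0],[[0,-110.5,48],-4.8,0]]'; python3 - <<'E'
from off import *
togo((570.9,-14.8,206.4),6.15)
p,R,s=T(); grab('top','t5.png');im=cv2.imread('pics/t5.png'); cv2.imwrite('pics/c6.png',cv2.resize(im[90:290,230:430],None,fx=3,fy=3)); off('t5.png',p,R,(270,110,400,290),.1167)
E
```

```text
clock: 19.58
eef_pos: [0.5707, -0.0147, 0.2066]
tcp_rot: [0.803, 1.571, 0.91]
wrist_force: [0.6, -0.7, -1.7]
opening: 0.0214
shift [ 0.2 -0.1  0.2] turn -0.03 t 19.57 p [570.7 -14.7 206.6] q6 -1.91 F [ 0.6 -0.7 -1.7] op 21.4Traceback (most recent call last):
  File "<stdin>", line 3, in <module>
  File "off.py", line 6, in off
    c=blob(m,roi); w=np.array([ray(ci,u,vv,z)[:2]*1000 for u,vv in c])-p[:2]
  File "meas.py", line 5, in blob
    c=max(cv2.findContours(m,cv2.RETR_EXTERNAL,cv2.CHAIN_APPROX_NONE)[0],key=cv2.contourArea)
ValueError: max() iterable argument is empty
```

View pics/c6.png

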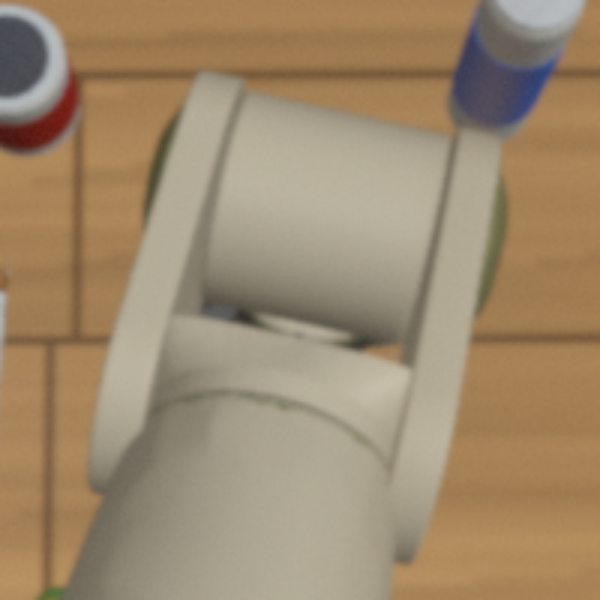

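The arm hides the plate in the top view, so I'll measure with the scene camera. I'll check its bias on the rails, using the first scene picture.

```bash
python3 - <<'E'
from meas import *
p,R,s=T(); grab('scene','s5.png'); im,ci=load('s5.png')
h,s,v=cv2.split(cv2.cvtColor(im,cv2.COLOR_BGR2HSV))
m=(((h<8)|(h>172))&(s>130)&(v>70)).astype(np.uint8)*255
u,vv=proj(ci,(.652,-.005,.115));print(u,vv)
c=blob(m,(int(u)-80,int(vv)-60,int(u)+70,int(vv)+60)); r=rect(ci,c,.1167);print(r,c.min(0),c.max(0))
im0,c0=load('scene0.png'); h,s,v=cv2.split(cv2.cvtColor(im0,cv2.COLOR_BGR2HSV))
m0=((h>19)&(h<34)&(s>150)&(v>70)).astype(np.uint8)*255
for roi in((352,255,395,305),(318,278,362,325)):
    q=blob(m0,roi); print(rect(c0,q,.031),q.min(0),q.max(0))
C=np.zeros((450,800,3),np.uint8);C[:,:400]=cv2.resize(im0[230:380,270:403],(400,450));C[:,400:]=cv2.resize(im[200:350,270:403],(400,450));cv2.imwrite('pics/c7.png',C)
E
```

```text
359.16565985307557 270.118403513633
[654.0, -4.7, 91.1, 122.7, 5.7] [327 244] [392 299]
[651.7, 31.9, 112.3, 22.3, 5.6] [354 262] [389 301]
[661.9, -54.2, 114.3, 21.0, 6.1] [325 283] [358 324]
```

View pics/c7.png

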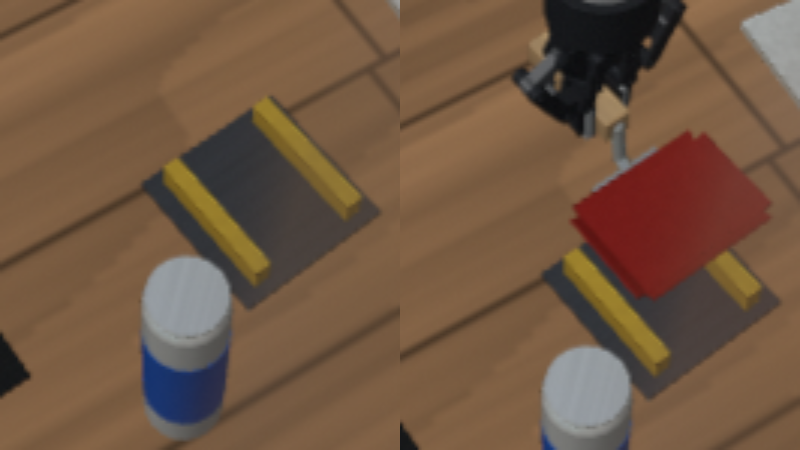

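The plate is flat over the rack; it measures 91 x 123 mm and sits about 2 mm from the rack centre. I'll shift 1 mm towards the centre and lower it.

```bash
python3 -m inch '[[[2,-1,0],0,0],[[8,-1,0],0,0],[[16,-1,0],0,0],[[25,-1,0],0,0],[[34,-1,0],0,0],[[43,-1,0],0,0],[[52,-1,0],0,0],[[60,-1,0],0,0],[[66,-1,0],0,0],[[70,-1,0],0,0],[[73,-1,0],0,0],[[75,-1,0],0,0],[[77,-1,0],0,0],[[78,-1,0],0,0],[[79,-1,0],0,0],[[80,-1,0],0,0],[[82,-1,0],0,0],[[84,-1,0],0,0],[[84,-1,0],0,0],[[84,-1,0],0,0]]'; python3 - <<'E'
from meas import *
togo((570.9,-14.8,122.5),6.15)
grab('scene','s6.png'); im,ci=load('s6.png')
h,s,v=cv2.split(cv2.cvtColor(im,cv2.COLOR_BGR2HSV))
m=(((h<8)|(h>172))&(s>130)&(v>70)).astype(np.uint8)*255
u,vv=proj(ci,(.652,-.005,.035));print(u,vv)
c=blob(m,(int(u)-80,int(vv)-60,int(u)+70,int(vv)+60)); r=rect(ci,c,.039);print(r,c.min(0),c.max(0))
E
```

```text
clock: 22.18
eef_pos: [0.5709, -0.0159, 0.1227]
tcp_rot: [-0.411, 1.571, -0.305]
wrist_force: [-0.4, 1.2, -0.3]
opening: 0.0213
shift [0.2 1.1 0.1] turn -0.05 t 22.18 p [570.9 -15.9 122.7] q6 -1.91 F [-0.4  1.2 -0.3] op 21.3
356.9648605274894 288.00708477030526
[654.5, -6.4, 89.6, 122.4, 6.5] [326 263] [388 315]
```

```bash
python3 -m inch '[[[0,0,-3],0,0],[[0,0,-8],0,0],[[0,0,-15],0,0],[[0,0,-25],0,0],[[0,0,-37],0,0],[[0,0,-50],0,0],[[0,0,-64],0,0],[[0,0,-78],0,0],[[0,0,-92],0,0],[[0,0,-106],0,0],[[0,0,-118],0,0],[[0,0,-128],0,0],[[0,0,-132],0,0],[[0,0,-132],0,0],[[-30,0,-132],0,0],[[-70,0,-132],0,0],[[-110,0,-132],0,0],[[-110,0,-132],0,0]]'; python3 - <<'E'
from meas import *
togo((545,-286,215),4.3)
for n in('scene','top'):
    grab(n,n+'7.png'); im,ci=load(n+'7.png')
    h,s,v=cv2.split(cv2.cvtColor(im,cv2.COLOR_BGR2HSV))
    m=(((h<8)|(h>172))&(s>130)&(v>70)).astype(np.uint8)*255
    u,vv=proj(ci,(.652,-.005,.035))
    c=blob(m,(int(u)-70,int(vv)-50,int(u)+65,int(vv)+50)); print(n,rect(ci,c,.039))
E
```

```text
clock: 24.48
eef_pos: [0.4408, -0.0302, 0.235]
tcp_rot: [-0.437, 1.565, -0.33]
wrist_force: [0.3, -0.3, -2.3]
opening: 0.0213
shift [  21.1 -265.4   76.3] turn 1.82 t 24.48 p [440.8 -30.2 235. ] q6 -2.01 F [ 0.3 -0.3 -2.3] op 21.3
scene [654.3, -6.2, 90.1, 122.4, 6.0]
top [652.1, -3.9, 91.0, 122.6, 6.2]
```

```bash
python3 -m inch '[[[0,-20,0],0,0],[[0,-55,0],0,0],[[0,-95,5],0.5,0],[[0,-135,15],1,0],[[0,-175,30],1.7,0],[[0,-210,50],1.7,0],[[0,-240,70],1.7,0],[[0,-260,83],1.7,0],[[0,-268,88],1.7,0],[[30,-268,88],1.7,0],[[65,-268,88],1.7,0],[[95,-268,88],1.7,0],[[115,-268,88],1.7,0],[[120,-268,88],1.7,0],[[120,-268,88],1.7,0]]'; python3 - <<'E'
from meas import *
togo((557,-287,103.7),4.4)
E
```

```text
clock: 26.45
eef_pos: [0.5556, -0.2869, 0.1127]
tcp_rot: [2.346, 1.57, 2.423]
wrist_force: [0.1, -0.5, -1.7]
opening: 0.021
shift [ 9.  -0.3  1.4] turn 0.02 t 26.45 p [ 555.6 -286.9  112.7] q6 -2.31 F [ 0.1 -0.5 -1.7] op 21.0
```

```bash
python3 -m inch '[[[4,0,1],0,0],[[7,0,1],0,0],[[8.5,0,1],0,0],[[8.5,0,1],0,0]]'; python3 -m inch '[[[0.7,0,0],0,0],[[0.7,0,0],0,0]]'
```

```text
clock: 26.95
eef_pos: [0.5566, -0.287, 0.1041]
tcp_rot: [-3.123, 1.571, -3.047]
wrist_force: [-0.8, -0.2, -1.1]
opening: 0.0215
clock: 27.2
eef_pos: [0.5567, -0.2871, 0.1037]
tcp_rot: [-0.795, 1.57, -0.718]
wrist_force: [-1.3, 0.5, 2.2]
opening: 0.0209
```

Light contact with the mat. I'll open the jaws and rise straight up.

```bash
python3 -m inch '[[[0,0,0],0,0.3],[[0,0,0],0,0.6],[[0,0,0],0,1],[[0,0,0],0,1],[[0,0,0],0,1],[[0,0,0],0,1],[[0,0,0],0,1],[[0,0,0],0,1],[[-15,0,0],0,1],[[-45,0,0],0,1],[[-90,0,0],0,1],[[-140,0,0],0,1],[[-190,0,0],0,1],[[-190,0,-60],0,1],[[-190,0,-120],0,1],[[-190,0,-180],0,1],[[-190,0,-200],0,1],[[-190,0,-200],0,1]]'; python3 - <<'E'
from meas import *
togo((557,-287,103.7),4.4)
im=grab('top','t8.png'); im,ci=load('t8.png'); M=masks(im)
h,s,v=cv2.split(cv2.cvtColor(im,cv2.COLOR_BGR2HSV))
m=(((h<8)|(h>172))&(s>130)&(v>70)).astype(np.uint8)*255
print('plate',rect(ci,blob(m,(275,125,380,230)),.039))
print('blade',rect(ci,blob(M['grey'],(445,150,500,214)),.006))
print('handle',rect(ci,blob(M['wood'],(450,205,500,265)),.061))
cv2.imwrite('pics/c8.png',cv2.resize(im[60:360,120:520],None,fx=2,fy=2))
E
```

```text
clock: 29.45
eef_pos: [0.3565, -0.3026, 0.2947]
tcp_rot: [-1.021, 1.569, -0.946]
wrist_force: [0.6, 0.1, -0.3]
opening: 0.0854
shift [191.2   0.8 200.9] turn -0.1 t 29.45 p [ 356.5 -302.6  294.7] q6 -2.6 F [ 0.6  0.1 -0.3] op 85.4
plate [652.0, -3.7, 91.0, 122.5, 6.5]
blade [630.6, -278.5, 95.6, 62.4, 4.8]
handle [531.4, -285.2, 91.9, 25.1, 4.7]
```

View pics/c8.png

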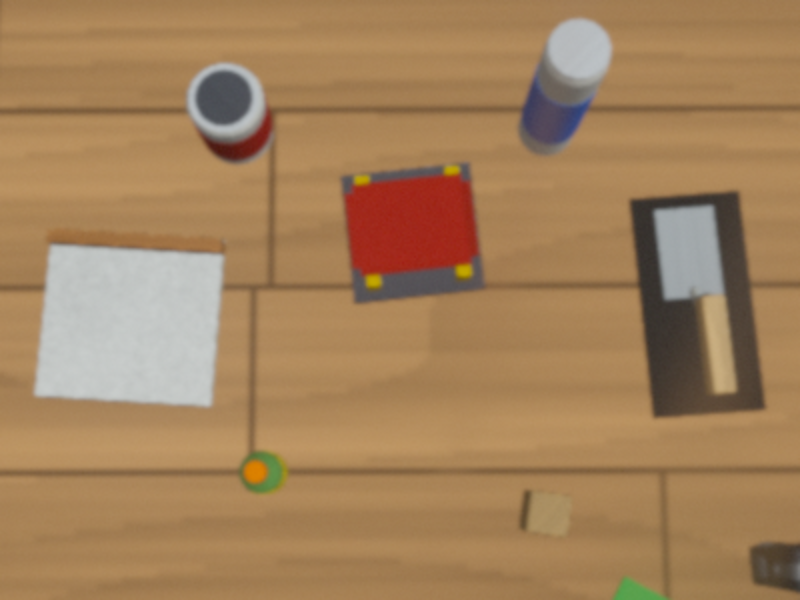

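The plate lies square across both rails at crop (412,225). The lifter lies along the mat at crop (700,300), and the bystanders stand where they were. Handing in.

```bash
python3 -c "
from plant import robot
print(robot.finish_job(), robot.state()['clock'])"
```

```text
the job is handed in; nothing more can be done
the job is handed in; nothing more can be done
```

I carried the plate on the lifter from the board to the drying rack, drew the blade out, laid the lifter back on the mat and let go. The job was handed in just after 29.5 s of the allowed 66 s; it reports no verdict.

**Last checks, from the top camera after release:**
- **Plate:** its centre is about 1 mm from the rack's centre and it is square to the rack within 0.5°. Its image size matches 91 x 123 mm at rail height, so it appears flat on the rails.
- **Lifter:** its middle is within about 3 mm of the mat's middle and it is aligned within 0.5°. The gripper is open and about 0.19 m above it.
- **Bystanders:** the can, tin, bottle and box look undisturbed; I judged this by eye from the final picture only.

**Disagreements and weak spots:**
- The top and scene cameras differ by about 2 mm on the plate and rack positions, which is within their calibration.
- The first top-view mask measured the plate too small (114 x 83 mm). Looser masks gave about 117–119 x 87 mm, and the later views gave the right size.
- The plate measurement from the top view over the rack failed because the arm was in the way, so I used the scene camera there.

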